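Close the primer tins for the night

ROBOT

A 6-joint arm with a two-finger parallel gripper is mounted at the origin on the work surface. World frame = base frame: x ahead of the robot, y to its left, z up, the work surface at z = 0. Lengths are in m, angles in rad, forces in N, time in s.
With the tool pointing down it reaches from about 0.35 to 0.975 m from the base axis. Payload 4.9 kg.
Tool frame: the origin (TCP) lies at the very end of the fingers, on their centre line; the grasp point (between the pads) lies ctrl.hold_point_z behind it (ctrl.hold_point_z is the distance from the TCP to the grasp point, in m); z points along the fingers, y is the line along which they close (so a half turn about z gives the same grasp; the last joint's range is limited). The gripper opens to 85 mm and grips with 20 to 120 N. Pads are 22 mm wide; open, the fingers measure 114 mm over their backs; the gripper's body (76 mm by 85 mm) begins 54 mm behind the grasp point. The pads swing forward as they close: fully open they stand 13 mm farther back than shut.
Start: joints at [1.006, 0.053, 1.613, -0, 1.476, -0.119], TCP at [0.269, 0.564, 0.231] pointing down, gripper open.
Joint ranges: [-3.01, 3.01], [-1.01, 2.22], [0.06, 2.58], [-1.02, 4.17], [0.09, 2.62], [-3.14, 3.14]. Speed limits (rad/s): [2.57, 2.57, 3.14, 3.14, 3.14, 3.14].

INTERFACE

Orientations are given as a rotation vector (axis times angle).
In Python, from station import ctrl gives the robot as it stands. The module is installed in compiled form; this text tells all that it offers.
- The arm moves only by the tool jog_arm, never from a script. Its argument "deltas" is a list of rows, each a list of 3 entries, a list of its own where there are three numbers: the closure, from -1 (fully open) to 1 (shut), then the shift along the world's x, y, z scaled (see below), then the turn, a rotation vector about the world's x, y, z scaled (see below). A call has 1 to 12 rows; each row is the pose to reach, as a shift and turn from the pose commanded when the call began, turning the shorter way round; what a row does not reach only later rows make up. The controller multiplies each number of a shift by 0.4 m and each number of a turn by 180 degrees. A row lasts 1/12 s, in which the tool goes at most 41.7 mm and 7.16 degrees, less where a joint would pass 70% of its speed; a pose out of reach is approached as far as the arm can. A call with a number of a shift or a turn outside -1 to 1 is refused whole. A call with a gripper value outside its range is refused whole. The fingers move at their own pace and stop on an object; "squeeze" is the grip in N (left out, the last holds). Time passes only in rows, so rows that repeat a pose let the fingers close. It gives the time, the measured TCP pose, the force, the opening and the grip force at its end, in the units of the state.
- ctrl.get_obs(): the state, without advancing time (a new reading comes with each control period).
- ctrl.get_image(name): name is "side" or "top" or "wrist"; returns the picture (384x512x3 uint8, red, green, blue); there is no depth.
- ctrl.get_calibration(name): a dict with "K" (3x3 intrinsics, pixels), "dist_coeffs" ([k1, k2, p1, p2, k3] as OpenCV has them; the pictures are not rectified), "extrinsics" (4x4, takes a point from world to camera coordinates). Camera axes: x right, y down, z forward; pixel columns grow to the right and rows downward; lengths in m; the calibration is good to about 2 mm. A picture is of the moment at which its call begins: read the wrist's pose just before it. get_calibration takes no time and is no camera call; for the wrist camera it gives the pose at the moment of the call.
- ctrl.finish_job(): hands the job in; it is judged then, once.
The state is a dict: "t": time; "q": joint angles; "dq": joint speeds; "effort": joint torques, N m; "tool_pos": TCP position; "tool_rot": TCP orientation; "contact_force": force on the tool from outside, world axes, zero at the start; "wrist_torque": the same for the moment, N m; "opening": finger opening in m; "grip_force": force on a finger pad.
Only numpy, scipy, OpenCV 4.12 (cv2) and the standard library are available. Lean on these libraries where they do the work, as an engineer would, in place of code of your own. Each camera call takes 0.05 s, during which the arm holds its last target. There are 200 camera calls.

TASK

The lids of two of the three paint tins on the studio bench are not fully closed. First lift the sanding block off the lid it lies on and lay it down flat in the shallow wooden tray, without dropping it; then press both loose lids down until they are fully home all round, firmly but not so hard that they dent. Leave the tins standing where they are and do not disturb the other things on the bench.

Things in the scene. Friction and masses are not known exactly. Their poses are not given: they have to be found in the camera images.
- tin_a: plain metal paint tin with a paper band, 90 mm in diameter, 70 mm high to the top of its rim (without the lid), about 0.75 kg, standing loose on the bench; origin at the centre of its underside, z up. Its lid is pushed in straight but not far enough, so it stands about 10 mm too high all round; the sanding block lies on it at the start. The three tins stand in any order.
- lid_a_top (a point): centre of the top face of tin_a's lid: a flat metal disc 82 mm in diameter and 4 mm thick with a plug below it. When fully home its top is 74 mm above the bench (4 mm above the tin's rim); at the start about 84 mm.
- lid_a (a joint): how far tin_a's lid stands above its closed position, m: 0 = fully home, about 0.010 at the start. The lid is a stiff friction fit: it goes straight down under about 9 N pressed anywhere on it, stays where it is left, and stops hard at 0. Any lid dents above 70 N.
- tin_b: plain metal paint tin with a paper band, 90 mm in diameter, 70 mm high to the top of its rim (without the lid), about 0.75 kg, standing loose on the bench; origin at the centre of its underside, z up. Its lid is cocked: closed along the edge on the tin's -x side, standing up on the +x side. Nothing lies on it.
- lid_b_high (a point): point on the top face of tin_b's lid (same disc as the other lids), 28 mm from its centre towards the raised edge, that is on the +x side of tin_b: the place to press. 74 mm above the bench when home, about 81 to 85 mm at the start.
- lid_b (a joint): angle by which tin_b's lid is cocked up, rad: 0 = fully home, 0.11 to 0.16 at the start (the raised edge then stands 9 to 13 mm too high). The lid turns about its closed edge; stiff: about 9 N straight down at lid_b_high closes it, about 15 N at the lid's centre. It stays where it is left and stops hard at 0.
- tin_c: plain metal paint tin with a paper band, 90 mm in diameter, 70 mm high to the top of its rim (without the lid), about 0.75 kg, standing loose on the bench; origin at the centre of its underside, z up. Its lid is already fully home and needs nothing (pressing it does no harm).
- lid_c_top (a point): centre of the top face of tin_c's lid, 74 mm above the bench
- sander: hand sanding block, 0.14 kg: cork base 100 x 56 x 22 mm with a wooden grip rail on top, 80 x 24 x 28 mm, centred and running along its x axis; 50 mm high in all. Origin at the centre of the cork's underside, z up, x along its length. Pinch the rail across its 24 mm. It lies loose on the lid of tin_a at the start.
- tray: shallow open wooden tray, fixed to the bench, 200 x 140 mm outside (x by y), 22 mm high, walls and floor 4 mm thick, empty; origin at the centre of its underside, x along its length. On the robot's left or right.
- palette: flat wooden palette board with dabs of dry paint and a spatula on it, 200 x 140 x 8 mm, fixed, on the other side of the bench from the tray; origin at the centre of its underside. Not for use.
- jar: bystander: small closed glass jar, 44 mm in diameter, 50 mm high, standing among the tins; origin at the centre of its underside
- mug: bystander: white mug, 76 mm in diameter, 85 mm high; origin at the centre of its underside
- bottle: bystander: amber bottle, 52 mm in diameter, 130 mm high; origin at the centre of its underside
- brushpot: bystander: metal pot with brushes, 68 mm in diameter, 180 mm high with the brushes; origin at the centre of its underside
- knife: bystander: painter's spatula 200 mm long lying on the palette, along its own x; origin on its underside
- tape: bystander: roll of paper tape lying flat, 96 mm in diameter, 24 mm high; origin at the centre of its underside
Not all that is in view belongs to the job. What is shaped like the sander but green is not meant.

How it is judged:
On the way, in this order (a step that is already met when the one before it is completed fails the run):
1. the sanding block lies flat in the tray, let go (x of sander in the frame of tray between -0.08 and 0.08 m and y of sander in the frame of tray between -0.06 and 0.06 m and z of sander in the frame of tray between -0.002 and 0.009 m and angle between sander's own z axis and vertical below 0.12 rad and linear speed of sander below 0.05 m/s and contact force between sander and the fingers below 0.05 N), for 0.2 s.
2. both loose lids are pressed fully home (value of joint lid_a below 0.0018 m and value of joint lid_b below 0.022 rad), for 0.2 s.
At the end, for the whole second after the job is handed in: The sanding block lies flat and at rest inside the tray; tin_a's lid is within 1.8 mm and tin_b's lid within 0.022 rad of fully home; all three tins stand upright within 40 mm of where they were (all of step 2 and x of sander in the frame of tray between -0.08 and 0.08 m and y of sander in the frame of tray between -0.06 and 0.06 m and z of sander in the frame of tray between -0.002 and 0.009 m and angle between sander's own z axis and vertical below 0.12 rad and linear speed of sander below 0.05 m/s and angle between each of tin_a, tin_b, tin_c's own z axis and vertical below 0.1 rad and distance of each of tin_a, tin_b, tin_c from where it was at the start of the episode below 0.04 m); the robot touches nothing.
It fails at once if a lid is pressed with more than 70 N (dented) (contact force between any of tin_a, tin_b, tin_c and the arm above 70 N or contact force between any of tin_a, tin_b, tin_c and the fingers above 70 N).
It fails at once if the sanding block is dropped or thrown (falls free faster than 0.7 m/s) (linear speed of sander above 0.7 m/s and contact force between sander and the fingers below 0.05 N).
It fails at once if tin_a's lid is driven in with the sanding block still on it (value of joint lid_a below 0.004 m and contact force between sander and tin_a above 0.1 N).
It fails at once if a tin is tipped over or shoved more than 50 mm (angle between any of tin_a, tin_b, tin_c's own z axis and vertical above 0.35 rad or distance of any of tin_a, tin_b, tin_c from where it was at the start of the episode above 0.05 m).
It fails at once if another thing on the bench is moved more than 40 mm or knocked over (distance of any of jar, mug, bottle, brushpot, knife, tape from where it was at the start of the episode above 0.04 m or angle between any of jar, mug, bottle, brushpot, knife, tape's own z axis and vertical above 0.5 rad).
It also fails if it takes over 53 s, if anything falls off the work surface, if the arm or the gripper's body presses on something with over 40 N, if the wrist force passes 120 N, or if a joint passes its speed limit or range.

## Working session

There is one attempt and no reset: what is moved stays moved. The work goes in short steps, Python scripts to look and compute and a tool call to move; the robot and the scene stay as the last step left them, time stands still between calls to the robot, and variables do not carry over. Pictures are saved under pics/ and viewed, at most 10 in all, crops included, and the job is handed in when it is done.

Besides the shell and the picture viewer there is one more tool, called after "Call:" as a command line: name --argument value ..., lists and objects as JSON in quotes. jog_arm: Moves the arm, as the interface text tells. Its arguments: {"type":"object","properties":{"deltas":{"type":"array","items":{"type":"array"}},"squeeze":{"type":"number"}},"required":["deltas"]}

```bash
mkdir -p pics
python3 - <<'E'
from station import ctrl
import cv2
for n in("top","side"):
    im=ctrl.get_image(n); cv2.imwrite(f"pics/{n}0.png",im[:,:,::-1])
    c=ctrl.get_calibration(n); print(n,c)
print(ctrl.get_obs(),ctrl.hold_point_z)
E
```

```text
top {'K': array([[437.8203634 ,   0.        , 255.03447615],
       [  0.        , 437.8203634 , 191.96384649],
       [  0.        ,   0.        ,   1.        ]]), 'dist_coeffs': array([-0.15239203,  0.        ,  0.        ,  0.        ,  0.        ]), 'extrinsics': array([[ 0.01626847, -0.99985581, -0.00486716, -0.0127972 ],
       [-0.99801604, -0.01594204, -0.0609084 ,  0.52417836],
       [ 0.06082203,  0.00584839, -0.99813149,  1.09771733],
       [ 0.        ,  0.        ,  0.        ,  1.        ]])}
side {'K': array([[356.1502798 ,   0.        , 259.85961025],
       [  0.        , 356.1502798 , 193.19323482],
       [  0.        ,   0.        ,   1.        ]]), 'dist_coeffs': array([-0.01230165,  0.        ,  0.        ,  0.        ,  0.        ]), 'extrinsics': array([[-0.99275144, -0.11777574,  0.0239469 ,  0.52609835],
       [-0.07534916,  0.45468716, -0.88745822,  0.13373555],
       [ 0.0936327 , -0.8828298 , -0.46026563,  0.80867003],
       [ 0.        ,  0.        ,  0.        ,  1.        ]])}
{'t': 0.1, 'q': array([ 1.00599879e+00,  5.33061015e-02,  1.61417616e+00,  9.73252367e-06,
        1.47599562e+00, -1.19012301e-01]), 'dq': array([ 0.0006327 , -0.00039269, -0.00301537,  0.00307917, -0.00305185,
        0.00032586]), 'effort': array([ 6.04145316e-05, -3.94904029e+01, -3.71363676e+01, -1.39374406e-04,
        3.92893940e-03,  2.43982311e-05]), 'tool_pos': array([0.26917571, 0.56343305, 0.23016487]), 'tool_rot': array([-6.94313512e-01, -3.06324941e+00,  2.78422310e-03]), 'contact_force': array([ 0.43194927,  1.24834126, -0.82532032]), 'wrist_torque': array([-0.03205175, -0.04228106, -0.02809524]), 'grip_force': 0.0, 'opening': 0.08557119383119063} 0.0187
```

View pics/top0.png

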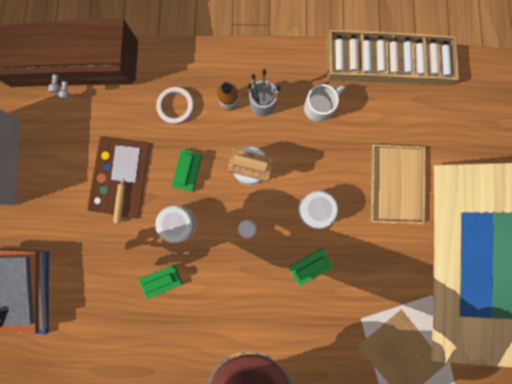

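View pics/side0.png

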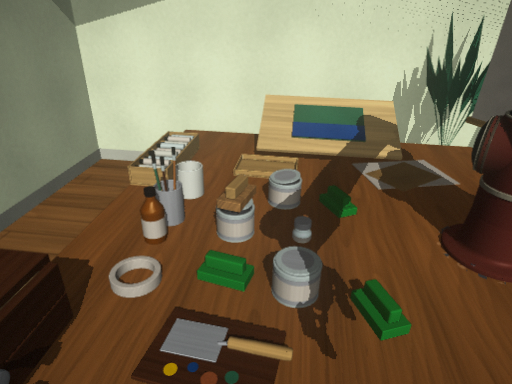

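The top view shows the sander at (250,165), loose tins at (318,210) and (175,224), and the tray at (399,184). I'll zoom in to see which lid is cocked and segment the sander.

```bash
cat > h.py <<'E'
import cv2,numpy as np
from station import ctrl
def ray(n,uv,z,c=None):
    c=c or ctrl.get_calibration(n); E=np.array(c["extrinsics"])
    p=cv2.undistortPoints(np.array(uv,float).reshape(-1,1,2),c["K"],c["dist_coeffs"])[:,0]
    R,t=E[:3,:3],E[:3,3]; o=-R.T@t; d=np.c_[p,np.ones(len(p))]@R
    return o+d*((z-o[2])/d[:,2])[:,None]
E
python3 - <<'E'
from h import *
t=cv2.imread("pics/top0.png");s=cv2.imread("pics/side0.png")
f=lambda im,x,y,w,h:cv2.resize(im[y:y+h,x:x+w],(400,300),interpolation=cv2.INTER_CUBIC)
a=np.vstack([np.hstack([f(t,140,190,80,60),f(t,280,180,80,60)]),np.hstack([f(s,256,240,80,60),f(s,245,160,80,60)])])
cv2.imwrite("pics/z0.png",a)
cv2.imwrite("pics/z1.png",np.hstack([f(t,210,135,80,60),cv2.resize(t[135:235,360:440],(400,300*5//3))[:300]*1]))
for n,uv,z in(("tinL",(175,224),.078),("tinR",(318,210),.078),("sand",(250,165),.134),("jar",(247,229),.05)):print(n,ray("top",uv,z).round(3))
print(ray("top",[(374,145),(425,147),(425,222),(373,220)],.022).round(3))
E
```

```text
tinL [[0.44  0.187 0.078]]
tinR [[ 0.48  -0.157  0.078]]
sand [[0.579 0.007 0.134]]
jar [[0.431 0.014 0.05 ]]
[[ 0.65  -0.309  0.022]
 [ 0.649 -0.446  0.022]
 [ 0.453 -0.444  0.022]
 [ 0.457 -0.306  0.022]]
```

View pics/z0.png

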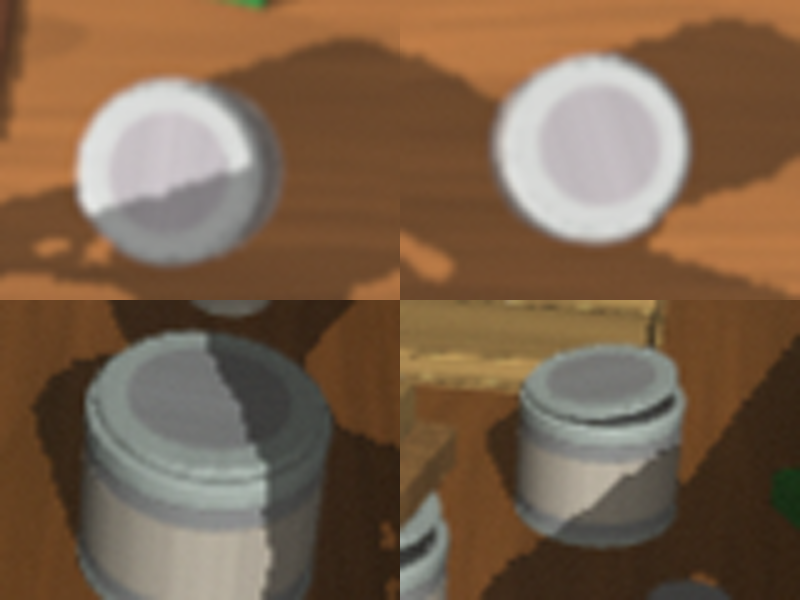

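View pics/z1.png

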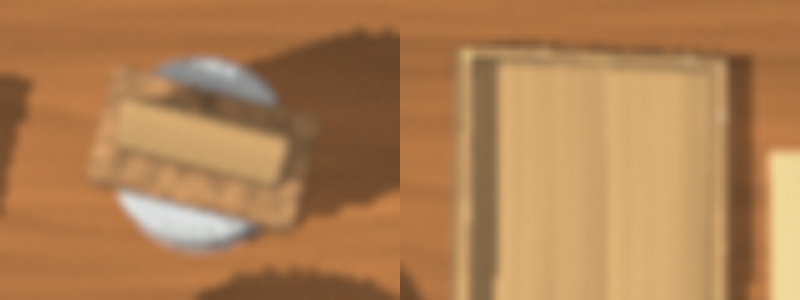

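tinR (318,210) has the cocked lid: a dark gap shows under its lid on the side view. tinL's lid is home and it is tin_c. The rail corners are visible in the last crop, so I'll measure it and cross-check its height in the side view.

Run:
```python
from h import *
c=np.array([(125,97),(290,138),(278,183),(115,143)])/5+[210,135]
w=ray("top",c,.134);print(w.round(4));m=w.mean(0)
d=w[1]+w[2]-w[0]-w[3];print(m,np.degrees(np.arctan2(d[1],d[0])),np.linalg.norm(d)/2,np.linalg.norm(w[0]-w[3]))
k=ctrl.get_calibration("side");E=k["extrinsics"]
print(cv2.projectPoints(w,E[:3,:3],E[:3,3],k["K"],k["dist_coeffs"])[0][:,0])
s=cv2.imread("pics/side0.png")[165:215,200:270];cv2.imwrite("pics/s1.png",cv2.resize(s,(700,500),interpolation=cv2.INTER_CUBIC))
# lid of a: bright part below/above sander, circle
print(ray("top",np.array([(207,57),(207,250),(117,195),(278,100)])/5+[210,135],.084).round(3))
```

```text
[[ 0.6025  0.0422  0.134 ]
 [ 0.5848 -0.0336  0.134 ]
 [ 0.564  -0.0284  0.134 ]
 [ 0.5813  0.0464  0.134 ]]
[0.5831529  0.00666584 0.134     ] -103.07760007266988 0.07726891547058307 0.021680081048367914
[[225.54123695 187.90112586]
 [239.60178777 174.12880515]
 [248.07537333 175.6707203 ]
 [234.94823896 189.49556425]]
[[ 0.63   0.006  0.084]
 [ 0.537  0.004  0.084]
 [ 0.562  0.048  0.084]
 [ 0.61  -0.029  0.084]]
```

View pics/s1.png

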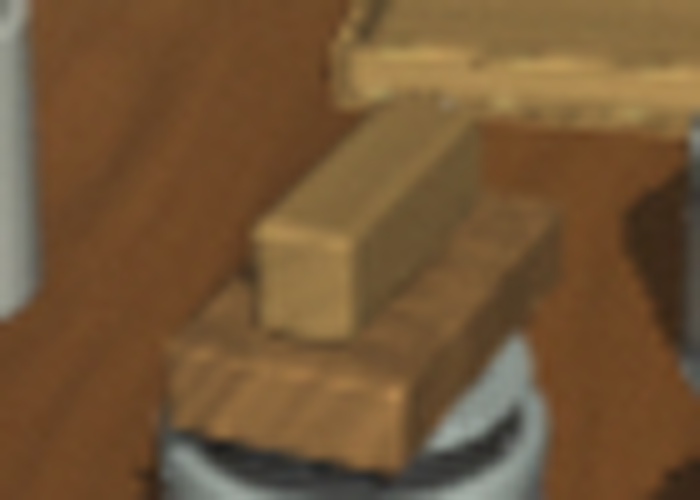

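The side view confirms it: the rail's near-top corners lie at (225.8,187.8) and (235.5,188.8), within a pixel of prediction. Now I move above the rail.

Call:
jog_arm --deltas '[[-1,[0.5,-0.9,0],[0,0,-0.43]],[-1,[0.5,-0.9,0],[0,0,-0.43]],[-1,[0.5,-0.9,0],[0,0,-0.43]],[-1,[0.5,-0.9,0],[0,0,-0.43]],[-1,[0.5,-0.9,0],[0,0,-0.43]],[-1,[0.5,-0.9,0],[0,0,-0.43]],[-1,[0.5,-0.9,0],[0,0,-0.43]],[-1,[0.5,-0.9,0],[0,0,-0.43]],[-1,[0.5,-0.9,0],[0,0,-0.43]],[-1,[0.5,-0.9,0],[0,0,-0.43]],[-1,[0.5,-0.9,0],[0,0,-0.43]],[-1,[0.5,-0.9,0],[0,0,-0.43]]]' --squeeze 30

```text
t: 1.1
tool_pos: [0.47, 0.202, 0.2308]
tool_rot: [-2.463, -1.95, 0.001]
contact_force: [-0.7, 0.8, 0.6]
opening: 0.0854
grip_force: 0.0
```

Call:
jog_arm --deltas '[[-1,[0.283,-0.488,0],[0,0,0]],[-1,[0.283,-0.488,0],[0,0,0]],[-1,[0.283,-0.488,0],[0,0,0]],[-1,[0.283,-0.488,0],[0,0,0]],[-1,[0.283,-0.488,0],[0,0,0]],[-1,[0.283,-0.488,0],[0,0,0]],[-1,[0.283,-0.488,0],[0,0,0]],[-1,[0.283,-0.488,-0.1],[0,0,0]],[-1,[0.283,-0.488,-0.1],[0,0,0]],[-1,[0.283,-0.488,-0.1],[0,0,0]]]'

```text
t: 1.93
tool_pos: [0.5802, 0.0105, 0.1885]
tool_rot: [-2.451, -1.957, 0.007]
contact_force: [0.2, 0.0, 0.5]
opening: 0.0853
grip_force: 0.0
```

Run:
```python
from h import *
print(ctrl.get_obs()["tool_pos"],ctrl.get_obs()["contact_force"],ctrl.get_obs()["q"])
c=ctrl.get_calibration("wrist");im=ctrl.get_image("wrist");t=ctrl.get_image("side")
cv2.imwrite("pics/w1.png",np.hstack([cv2.resize(im,(400,300)),cv2.resize(t[130:250,180:340],(400,300))])[:,:,::-1])
```

```text
[0.58021362 0.01053456 0.18847106] [0.18345667 0.01709265 0.4655097 ] [-1.10293957e-01 -1.84511549e-02  1.75729590e+00  4.89118889e-04
  1.40956743e+00  1.12505416e-01]
```

View pics/w1.png

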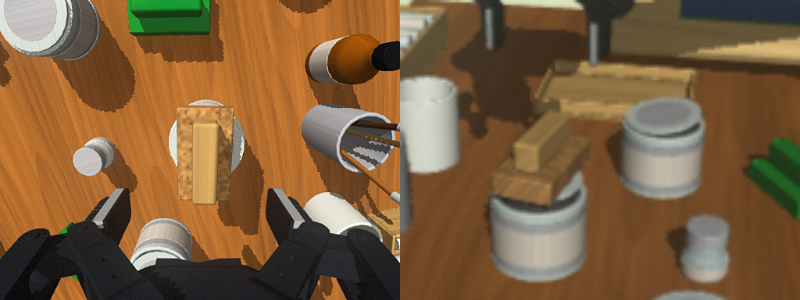

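The wrist view shows the rail aligned and centred between the fingers. I'll descend and then close.

Call:
jog_arm --deltas '[[-1,[0,0,-0.05],[0,0,0]],[-1,[0,0,-0.1],[0,0,0]],[-1,[0,0,-0.14],[0,0,0]],[-1,[0,0,-0.17],[0,0,0]],[-1,[0,0,-0.185],[0,0,0]],[-1,[0,0,-0.195],[0,0,0]],[-1,[0,0,-0.195],[0,0,0]],[-1,[0,0,-0.195],[0,0,0]],[-1,[0,0,-0.195],[0,0,0]]]'

```text
t: 2.78
tool_pos: [0.5835, 0.0086, 0.1147]
tool_rot: [2.456, 1.956, 0.002]
contact_force: [0.7, -0.4, -0.6]
opening: 0.0857
grip_force: 0.0
```

Call:
jog_arm --deltas '[[0,[0,0,0],[0,0,0]],[0.3,[0,0,0],[0,0,0]],[0.6,[0,0,0],[0,0,0]],[1,[0,0,0],[0,0,0]],[1,[0,0,0],[0,0,0]],[1,[0,0,0],[0,0,0]],[1,[0,0,0],[0,0,0]],[1,[0,0,0],[0,0,0]],[1,[0,0,0],[0,0,0]],[1,[0,0,0],[0,0,0]]]' --squeeze 35

```text
t: 3.62
tool_pos: [0.5829, 0.0086, 0.1135]
tool_rot: [2.457, 1.957, 0.001]
contact_force: [0.3, 0.6, 1.2]
opening: 0.0233
grip_force: 40.2
```

Gripped at 24 mm. Lifting slowly at first.

Call:
jog_arm --deltas '[[1,[0,0,0.01],[0,0,0]],[1,[0,0,0.03],[0,0,0]],[1,[0,0,0.06],[0,0,0]],[1,[0,0,0.1],[0,0,0]],[1,[0,0,0.14],[0,0,0]],[1,[0,0,0.18],[0,0,0]],[1,[0,0,0.2],[0,0,0]],[1,[0,0,0.2],[0,0,0]],[1,[0,0,0.2],[0,0,0]]]'

```text
t: 4.37
tool_pos: [0.5829, 0.0087, 0.194]
tool_rot: [2.457, 1.956, 0.001]
contact_force: [-0.4, 0.6, -0.9]
opening: 0.0228
grip_force: 40.0
```

Call:
jog_arm --deltas '[[1,[-0.01,-0.05,0],[0,0,-0.03]],[1,[-0.02,-0.13,0],[0,0,-0.06]],[1,[-0.02,-0.21,0],[0,0,-0.1]],[1,[-0.03,-0.29,0],[0,0,-0.135]],[1,[-0.03,-0.37,0],[0,0,-0.17]],[1,[-0.04,-0.46,0],[0,0,-0.205]],[1,[-0.05,-0.55,0],[0,0,-0.24]],[1,[-0.06,-0.64,0],[0,0,-0.275]],[1,[-0.07,-0.73,0],[0,0,-0.31]],[1,[-0.08,-0.82,0],[0,0,-0.345]],[1,[-0.08,-0.9,0],[0,0,-0.38]],[1,[-0.08,-0.96,0],[0,0,-0.41]]]'

```text
t: 5.37
tool_pos: [0.5492, -0.3775, 0.1912]
tool_rot: [-3.139, -0.078, 0.004]
contact_force: [0.2, 0.2, -1.3]
opening: 0.0231
grip_force: 40.0
```

Call:
jog_arm --deltas '[[1,[0,0,-0.03],[0,0,-0.02]],[1,[0,0,-0.08],[0,0,-0.02]],[1,[0,0,-0.14],[0,0,-0.02]],[1,[0,0,-0.2],[0,0,-0.02]],[1,[0,0,-0.26],[0,0,-0.02]],[1,[0,0,-0.31],[0,0,-0.02]],[1,[0,0,-0.34],[0,0,-0.02]],[1,[0,0,-0.36],[0,0,-0.02]],[1,[0,0,-0.37],[0,0,-0.02]],[1,[0,0,-0.37],[0,0,-0.02]],[1,[0,0,-0.37],[0,0,-0.02]]]'

```text
t: 6.28
tool_pos: [0.5513, -0.3758, 0.0464]
tool_rot: [3.141, -0.009, 0.002]
contact_force: [0.2, 0.6, -0.8]
opening: 0.0231
grip_force: 40.0
```

Run:
```python
from h import *
o=ctrl.get_obs();print(o["tool_pos"],o["contact_force"])
t=ctrl.get_image("top");s=ctrl.get_image("side")
cv2.imwrite("pics/p1.png",np.hstack([cv2.resize(t[120:240,340:500],(400,300)),cv2.resize(s[120:240,180:340],(400,300))])[:,:,::-1])
```

```text
[ 0.55126777 -0.37580278  0.04636892] [ 0.20869434  0.64426969 -0.84327839]
```

View pics/p1.png

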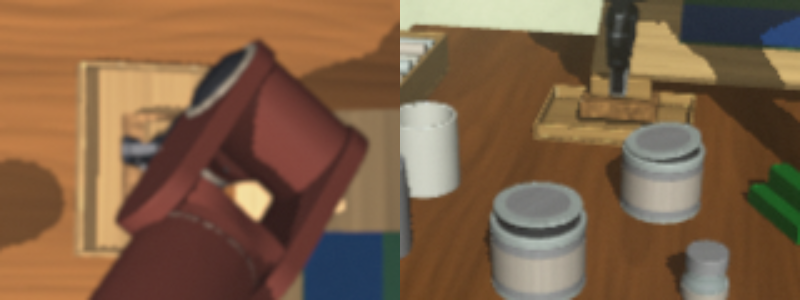

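The block is level over the tray. I'll lower the last stretch slowly.

Call:
jog_arm --deltas '[[1,[0,0,-0.008],[0,0,0]],[1,[0,0,-0.014],[0,0,0]],[1,[0,0,-0.02],[0,0,0]],[1,[0,0,-0.025],[0,0,0]],[1,[0,0,-0.028],[0,0,0]],[1,[0,0,-0.03],[0,0,0]],[1,[0,0,-0.03],[0,0,0]],[1,[0,0,-0.03],[0,0,0]]]'

```text
t: 7.05
tool_pos: [0.5507, -0.3753, 0.0335]
tool_rot: [3.142, -0.009, 0.0]
contact_force: [-0.9, 0.9, 0.5]
opening: 0.0231
grip_force: 40.2
```

Call:
jog_arm --deltas '[[1,[0,0,-0.003],[0,0,0]],[1,[0,0,-0.004],[0,0,0]],[1,[0,0,-0.004],[0,0,0]],[1,[0,0,-0.004],[0,0,0]]]'

```text
t: 7.38
tool_pos: [0.5507, -0.3754, 0.0335]
tool_rot: [-3.141, 0.009, 0.001]
contact_force: [-3.8, 3.0, 7.8]
opening: 0.0229
grip_force: 41.2
```

Floor contact, 8 N upward. Releasing.

Call:
jog_arm --deltas '[[1,[0,0,0.003],[0,0,0]],[0.4,[0,0,0.003],[0,0,0]],[0,[0,0,0.003],[0,0,0]],[-0.5,[0,0,0.003],[0,0,0]],[-0.5,[0,0,0.003],[0,0,0]],[-0.5,[0,0,0.003],[0,0,0]],[-0.5,[0,0,0.003],[0,0,0]],[-0.5,[0,0,0.05],[0,0,0]],[-0.5,[0,0,0.12],[0,0,0]],[-0.5,[0,0,0.22],[0,0,0]],[-0.5,[0,0,0.3],[0,0,0]],[-0.5,[0,0,0.35],[0,0,0]]]'

```text
t: 8.38
tool_pos: [0.552, -0.3764, 0.1766]
tool_rot: [3.138, -0.009, 0.007]
contact_force: [0.3, -0.1, 0.2]
opening: 0.0641
grip_force: 0.0
```

Run:
```python
from h import *
o=ctrl.get_obs();print(o["tool_pos"])
t=ctrl.get_image("top")[:,:,::-1].copy();s=ctrl.get_image("side")[:,:,::-1]
h=cv2.cvtColor(t,cv2.COLOR_BGR2HSV);m=((h[:,:,1]<60)&(h[:,:,2]>60)).astype(np.uint8)
for c in cv2.findContours(m,cv2.RETR_EXTERNAL,cv2.CHAIN_APPROX_NONE)[0]:
    if 600<cv2.contourArea(c)<2500:
        e=cv2.fitEllipse(c);print(np.round(e[0],1),np.round(e[1],1),ray("top",e[0],.078).round(3))
cv2.imwrite("pics/p2.png",np.hstack([cv2.resize(t[130:250,220:440],(440,300)),cv2.resize(s[120:240,220:340],(300,300))]))
```

```text
[ 0.55202439 -0.37640995  0.17664005]
[ 14.  292.4] [31.7 84.9] [[0.256 0.601 0.078]]
[175.1 223.9] [36.2 39.8] [[0.441 0.186 0.078]]
[318.  209.2] [36.3 39. ] [[ 0.482 -0.157  0.078]]
[249.3 165.1] [36.4 37.5] [[0.585 0.01  0.078]]
[124.9 163.5] [28.3 41.9] [[0.585 0.315 0.078]]
[  8.5 150.9] [ 18.7 125.5] [[0.616 0.63  0.078]]
[174.8 105.1] [35.8 36.3] [[0.732 0.196 0.078]]
[322.1 101.1] [30.8 43.7] [[ 0.747 -0.166  0.078]]
[261.9  96.5] [27.7 36.4] [[ 0.755 -0.018  0.078]]
```

View pics/p2.png

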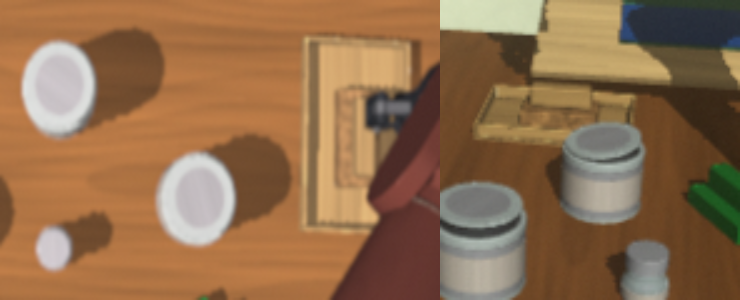

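The sander lies flat in the tray, and the tins are where expected. tin_b's gap shows on its near-right side in the side view (world −x). I'll close the fingers and press about 15 mm from the centre toward that edge.

Call:
jog_arm --deltas '[[1,[-0.03,0.08,0],[0,0,0]],[1,[-0.06,0.16,0],[0,0,0]],[1,[-0.1,0.25,0],[0,0,0]],[1,[-0.13,0.34,0],[0,0,0]],[1,[-0.16,0.43,0],[0,0,0]],[1,[-0.19,0.52,0],[0,0,0]],[1,[-0.205,0.565,0],[0,0,0]],[1,[-0.205,0.565,-0.05],[0,0,0]],[1,[-0.205,0.565,-0.1],[0,0,0]],[1,[-0.205,0.565,-0.15],[0,0,0]],[1,[-0.205,0.565,-0.19],[0,0,0]],[1,[-0.205,0.565,-0.19],[0,0,0]]]'

```text
t: 9.48
tool_pos: [0.4652, -0.1475, 0.0903]
tool_rot: [-3.137, 0.009, 0.013]
contact_force: [-0.9, -0.1, -0.3]
opening: -0.0001
grip_force: 0.0
```

Call:
jog_arm --deltas '[[1,[0,0,-0.008],[0,0,0]],[1,[0,0,-0.016],[0,0,0]],[1,[0,0,-0.024],[0,0,0]],[1,[0,0,-0.03],[0,0,0]],[1,[0,0,-0.035],[0,0,0]],[1,[0,0,-0.035],[0,0,0]],[1,[0,0,-0.035],[0,0,0]]]'

```text
t: 10.07
tool_pos: [0.469, -0.1495, 0.0822]
tool_rot: [3.141, -0.009, 0.001]
contact_force: [0.4, -0.4, 0.9]
opening: 0.0001
grip_force: 0.3
```

Call:
jog_arm --deltas '[[1,[0,0,-0.006],[0,0,0]],[1,[0,0,-0.012],[0,0,0]],[1,[0,0,-0.017],[0,0,0]],[1,[0,0,-0.021],[0,0,0]],[1,[0,0,-0.025],[0,0,0]],[1,[0,0,-0.025],[0,0,0]],[1,[0,0,-0.025],[0,0,0]]]'

```text
t: 10.65
tool_pos: [0.4683, -0.1499, 0.0737]
tool_rot: [3.141, -0.009, -0.004]
contact_force: [-7.7, 0.1, 12.8]
opening: -0.0001
grip_force: 6.6
```

Call:
jog_arm --deltas '[[1,[0,0,-0.003],[0,0,0]],[1,[0,0,-0.006],[0,0,0]],[1,[0,0,-0.008],[0,0,0]],[1,[0,0,-0.008],[0,0,0]],[1,[0,0,-0.008],[0,0,0]]]'

```text
t: 11.07
tool_pos: [0.4684, -0.1501, 0.0734]
tool_rot: [3.141, -0.008, -0.006]
contact_force: [-16.5, 3.5, 29.9]
opening: 0.0003
grip_force: 15.2
```

Hard stop at 73.4 mm with 30 N: lid_b is home. On to tin_a.

Call:
jog_arm --deltas '[[1,[0,0,0.02],[0,0,0]],[1,[0,0,0.08],[0,0,0]],[1,[0,0,0.15],[0,0,0]],[1,[0.06,0.08,0.15],[0,0,0]],[1,[0.12,0.16,0.15],[0,0,0]],[1,[0.18,0.24,0.15],[0,0,0]],[1,[0.24,0.32,0.15],[0,0,0]],[1,[0.29,0.4,0.15],[0,0,0]],[1,[0.29,0.4,0.12],[0,0,0]],[1,[0.29,0.4,0.08],[0,0,0]],[1,[0.29,0.4,0.06],[0,0,0]],[1,[0.29,0.4,0.06],[0,0,0]]]'

```text
t: 12.07
tool_pos: [0.5825, 0.0109, 0.0894]
tool_rot: [-3.141, 0.009, 0.009]
contact_force: [0.0, -0.5, -0.5]
opening: -0.0
grip_force: 0.0
```

Call:
jog_arm --deltas '[[1,[0,0,0],[0,0,0]],[1,[0,0,-0.008],[0,0,0]],[1,[0,0,-0.016],[0,0,0]],[1,[0,0,-0.023],[0,0,0]],[1,[0,0,-0.03],[0,0,0]],[1,[0,0,-0.03],[0,0,0]]]'

```text
t: 12.57
tool_pos: [0.5852, 0.0103, 0.0817]
tool_rot: [3.141, -0.01, 0.001]
contact_force: [-1.6, -1.0, 4.7]
opening: -0.0001
grip_force: 2.3
```

Call:
jog_arm --deltas '[[1,[0,0,-0.006],[0,0,0]],[1,[0,0,-0.012],[0,0,0]],[1,[0,0,-0.017],[0,0,0]],[1,[0,0,-0.022],[0,0,0]],[1,[0,0,-0.026],[0,0,0]],[1,[0,0,-0.026],[0,0,0]],[1,[0,0,-0.026],[0,0,0]]]'

```text
t: 13.15
tool_pos: [0.5852, 0.0102, 0.0739]
tool_rot: [3.141, -0.009, -0.0]
contact_force: [-9.4, 0.1, 18.2]
opening: -0.0002
grip_force: 8.7
```

Call:
jog_arm --deltas '[[1,[0,0,-0.003],[0,0,0]],[1,[0,0,-0.006],[0,0,0]],[1,[0,0,-0.006],[0,0,0]],[1,[0,0,-0.006],[0,0,0]]]'

```text
t: 13.48
tool_pos: [0.5854, 0.0103, 0.0738]
tool_rot: [3.141, -0.009, -0.001]
contact_force: [-16.1, -0.3, 29.2]
opening: -0.0001
grip_force: 14.5
```

Call:
jog_arm --deltas '[[1,[0,0,0.02],[0,0,0]],[1,[0,0,0.08],[0,0,0]],[1,[0,0,0.16],[0,0,0]],[1,[0,0,0.25],[0,0,0]],[1,[0,0.1,0.3],[0,0,0]],[1,[-0.05,0.2,0.3],[0,0,0]],[1,[-0.1,0.3,0.3],[0,0,0]],[1,[-0.1,0.4,0.3],[0,0,0]],[1,[-0.1,0.5,0.3],[0,0,0]],[1,[-0.1,0.55,0.3],[0,0,0]],[1,[-0.1,0.55,0.3],[0,0,0]]]'

```text
t: 14.4
tool_pos: [0.544, 0.2349, 0.1879]
tool_rot: [-3.14, 0.002, -0.001]
contact_force: [-1.1, -0.4, 0.1]
opening: -0.0002
grip_force: 0.0
```

Run:
```python
from h import *
print(ctrl.get_obs()["tool_pos"])
t=ctrl.get_image("top");s=ctrl.get_image("side")
cv2.imwrite("pics/p3.png",np.hstack([cv2.resize(t[130:250,220:440],(440,300)),cv2.resize(s[140:260,205:325],(300,300))])[:,:,::-1])
```

```text
[0.54396233 0.23490243 0.18791671]
```

View pics/p3.png

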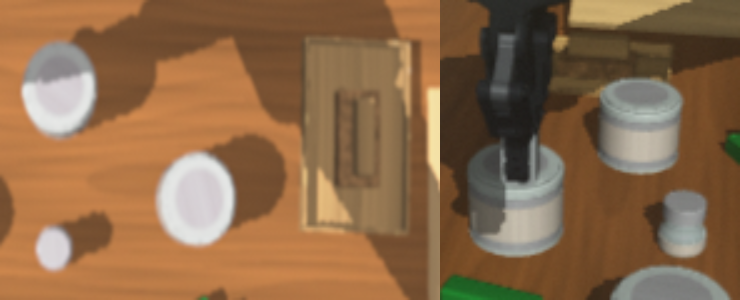

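Both lids now sit level with no gap under either rim, the sander is flat in the tray, and the gripper is clear. Handing in.

```bash
python3 -c "
from station import ctrl
print(ctrl.finish_job())"
```

```text
the job is handed in; nothing more can be done
None
```

I laid the sanding block flat in the tray, pressed the lids of tin_a and tin_b home at about 30 N each, and handed the job in; no verdict came back.

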